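Change over to the tagged cacao sample drawer

ROBOT

A 7-joint arm with a two-finger parallel gripper is mounted at the origin on the work surface. World frame = base frame: x ahead of the robot, y to its left, z up, the work surface at z = 0. Lengths are in m, angles in rad, forces in N, time in s.
With the tool pointing down it reaches from about 0.35 to 0.9 m from the base axis. Payload 8.1 kg.
Tool frame: the origin (TCP) lies midway between the tips of the shut fingers; the grasp point (between the pads) lies arm.grip_point_offset behind it (arm.grip_point_offset is the distance from the TCP to the grasp point, in m); y points along the fingers, z is the direction in which the jaws open and shut, and the axes are right-handed (so a half turn about y gives the same grasp; the last joint's range is limited). The gripper opens to 92 mm and grips with 3 to 60 N. Pads are 19 mm wide; open, the fingers measure 130 mm over their backs; the gripper's body (75 mm by 190 mm) begins 47 mm behind the grasp point.
Start: joints at [-1.317, 0.434, 0.025, 1.573, -0.012, 1.134, -0.075], TCP at [0.218, 0.586, 0.227] pointing down, gripper open.
Joint ranges: [-2.62, 2.62], [-0.44, 2.09], [-1.27, 1.32], [0.08, 2.57], [-1.32, 4.46], [0.12, 2], [-2.74, 2.74]. Speed limits (rad/s): [2.22, 2.22, 3.01, 3.01, 3.14, 3.14, 3.14].

INTERFACE

Orientations are given as a rotation vector (axis times angle).
In Python, from cell import arm, get_image, camera_info gives the robot as it stands.
- The arm moves only by the tool carry_out, never from a script. Its argument "steps" is one flat list of numbers, 5 for each row, row after row: the opening, from 0 (shut) to 1 (fully open), then the shift along the world's x, y, z in units of 0.1 m (1.0 is 0.1 m), then the turn about the world's z in units of 45 degrees (1.0 is 45 degrees). In form: [hand, dx, dy, dz, spin, hand, dx, dy, dz, spin, ...]. A call has 1 to 12 rows; each row is the pose to reach, as a shift and turn from the pose commanded when the call began; what a row does not reach only later rows make up. A row lasts 1/10 s, in which the tool goes at most 50 mm and 8.59 degrees, less where a joint would pass 70% of its speed; a pose out of reach is approached as far as the arm can. A call with a number of a shift or a turn outside -1 to 1 is refused whole. A call with a gripper value outside its range is refused whole. The fingers move at their own pace and stop on an object; "grip_force" is the grip in N (left out, the last holds). Time passes only in rows, so rows that repeat a pose let the fingers close. It gives the time, the measured TCP pose, the force and the opening at its end, in the units of the state.
- arm.observe(): the state, without advancing time (a new reading comes with each control period).
- get_image(name): name is "scene" or "top"; returns (picture, depth): 480x640x3 uint8, red, green, blue; 480x640 float32, m along the optical axis (not along the pixel's ray), 0 where there is no reading.
- camera_info(name): a dict with "fovy" (degrees; the focal length in pixels is half the picture's height over the tangent of half this angle, whatever the lens; pixels are square), "cx", "cy" (the principal point, pixels), "dist_coeffs" ([k1, k2, p1, p2, k3] as OpenCV has them; the pictures are not rectified), "R" (3x3) and "t" (3): a world point X has camera coordinates R X + t. Camera axes: x right, y down, z forward; pixel columns grow to the right and rows downward; lengths in m; the calibration is good to about 2 mm. A picture is of the moment at which its call begins. camera_info takes no time and is no camera call.
- arm.sign_off(): hands the job in, once; it reports no verdict.
The state is a dict: "clock": time; "joints": joint angles; "dq": joint speeds; "joint_efforts": joint torques, N m; "position": TCP position; "ee_rot": TCP orientation; "force": force on the tool from outside, world axes, zero at the start; "ft_torque": the same for the moment, N m; "width": opening from 0.0 (shut) to 1.0 (fully open).
Only numpy, scipy, OpenCV 4.12 (cv2) and the standard library are available. Lean on these libraries where they do the work, as an engineer would, in place of code of your own. Each camera call takes 0.05 s, during which the arm holds its last target. There are 200 camera calls.

TASK

At the cacao sample chest the middle drawer has been left open, and its interlock lets only one drawer out at a time. Push the middle drawer home until its catch has snapped in, by feel, since its front no longer sits flush, then pull the drawer below the green token out by at least 10 cm and leave it so. Leave the third drawer shut, do not ram or force anything (40 N is too much), and do not upset the tokens, the cup or the jar.

Things in the scene. Friction and masses are not known exactly. Their poses are not given: they have to be found in the camera images.
- chest: Fixed wooden chest, 240 mm deep (x), 384 wide (y), 140 high. Origin: centre of its underside, on the table; x points from its front into it (away from the robot), y to the robot's left, z up. Three equal drawers side by side at y = +120 (left), 0 (middle), -120 mm (right) slide out along -x by up to 150 mm. Flush fronts lie at x = -120 mm, 29 to 125 mm high.
- bar_left (a point): Middle of the left drawer's handle: a straight round steel bar, 11 mm thick, 95 mm long along the chest's y, 107 mm above the table (33 below the chest's top), its axis 45 mm in front of the drawer's face, on two posts 76 mm apart. 39 mm is clear between bar and face, 66 mm between the posts, open above and below. Moves with the drawer; axes as the chest's.
- bar_mid (a point): Middle of the middle drawer's handle bar, same shape as bar_left's.
- bar_right (a point): Middle of the right drawer's handle bar, same shape as bar_left's.
- drawer_left (a joint): How far the left drawer is out, in m: 0 home (front flush), 0.15 fully out; starts home. The interlock holds it firmly (it gives only 3 to 6 mm) until the middle drawer is within about 2 mm of home. Once free, it opens with a pull of about 8 to 14 N over the first 7 mm (sprung catch), then about 2 N, and stays where it is left.
- drawer_mid (a joint): How far the middle drawer is out, in m: 0 with its front flush with the shut fronts beside it, 0.15 fully out; starts at 0.06 to 0.12. It was refitted: home lies somewhere from 0.010 to -0.010 (front proud or sunk), to be felt: about 2 N till 14 mm before home, then a sprung catch of 8 to 12 N till 6 mm before it, a snap in, and a firm stop. Short of that it springs back.
- drawer_right (a joint): How far the right drawer is out, in m: 0 home, 0.15 fully out; starts home. Locked, freed and opened just like the left one.
- token_green_mid (a point): Centre of the loose green plastic token (44 mm across, 36 mm high, narrower at its top) standing on the chest's top, 90 mm behind its front edge, above the left or the right drawer: it marks the drawer to open.
- token_white_mid (a point): Centre of the white token of the same shape, above the other outer drawer, which stays shut.
- cup_mid (a point): Centre of the loose blue cup (72 mm across, 75 mm high) standing on the chest's top, above the middle drawer.
- jar_mid (a point): Centre of the loose amber jar (80 mm across, 130 mm high) standing on the table just left of the chest.
There are look-alikes about, which are no part of the job. What is meant by the part that bears token_green_mid is not blue, and is the smaller of those in its own colour.

How it is judged:
By the outcome, as a careful person would: the job done as asked, in the order asked, and still so for the second after the job is handed in, with the robot touching nothing.
It also fails if it takes over 45 s, if anything falls off the work surface, if the arm or the gripper's body presses on something with over 40 N, if the wrist force passes 120 N, or if a joint passes its speed limit or range.

## Working session

There is one attempt and no reset: what is moved stays moved. The work goes in short steps, Python scripts to look and compute and a tool call to move; the robot and the scene stay as the last step left them, time stands still between calls to the robot, and variables do not carry over. Pictures are saved under pics/ and viewed, about 8 in all and at most 12, crops included, and the job is handed in when it is done.

Besides the shell and the picture viewer there is one more tool, called after ">>>" as name(argument=value, ...), one argument or row to a line, values as JSON. carry_out: Moves the arm, as the interface text tells. Shifts and turns lie within -1 to 1; 1 stands for 0.1 m of shift or 45 degrees of turn. Its arguments: {"type":"object","properties":{"steps":{"type":"array","items":{"type":"number"}},"grip_force":{"type":"number"}},"required":["steps"]}

```bash
mkdir -p pics; ls
python3 - <<'E'
from cell import arm,get_image,camera_info
import cv2,numpy as np
print(arm.observe(), arm.grip_point_offset)
for n in ("scene","top"):
    p,d=get_image(n); cv2.imwrite(f"pics/{n}0.png",p[:,:,::-1]); np.savez(f"pics/{n}0.npz",p=p,d=d)
    print(n,camera_info(n))
E
```

```text
pics
{'clock': 0.0, 'joints': array([-1.31661409,  0.43521341,  0.02495101,  1.57405903, -0.01158692,
        1.13396498, -0.07509727]), 'dq': array([ 0.00072604, -0.00288809, -0.00015908,  0.00079349,  0.0010759 ,
        0.00093205, -0.00040223]), 'joint_efforts': array([-1.04966824e-03, -6.67855453e+01,  9.84350815e-01, -3.14460790e+01,
       -6.04917621e-02,  4.25844581e-02,  1.67920107e-04]), 'position': array([0.21816392, 0.58517526, 0.22596537]), 'ee_rot': array([-1.55410075,  0.28013778, -0.2799362 ]), 'force': array([-0.83104958,  0.77296816,  0.5133529 ]), 'ft_torque': array([0.05315488, 0.00926318, 0.02742724]), 'width': 1.0049235398069158} 0.0188
scene {'fovy': 49.721465413246044, 'cx': 318.6558949889624, 'cy': 243.9443868623678, 'dist_coeffs': array([0.01434503, 0.        , 0.        , 0.        , 0.        ]), 'R': array([[ 0.05563989,  0.99845028, -0.00111792],
       [ 0.95418071, -0.05350255, -0.294409  ],
       [-0.29401255,  0.01531419, -0.95567887]]), 't': array([-0.07580859, -0.62226457,  1.3260478 ])}
top {'fovy': 43.47224816473082, 'cx': 322.5110543452594, 'cy': 241.78363962949877, 'dist_coeffs': array([-0.19587484,  0.        ,  0.        ,  0.        ,  0.        ]), 'R': array([[ 2.19284879e-02, -9.99759057e-01,  9.84769531e-04],
       [-9.74535034e-01, -2.15950765e-02, -2.23193011e-01],
       [ 2.23160500e-01,  3.93459282e-03, -9.74773774e-01]]), 't': array([-2.06722050e-04,  7.09933662e-01,  9.84535948e-01])}
```

View pics/scene0.png

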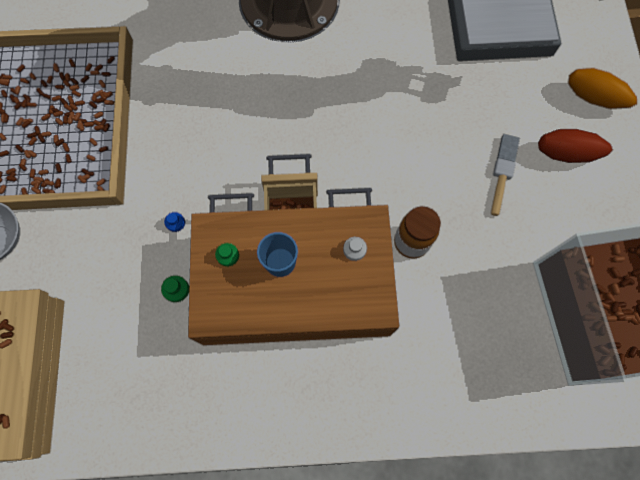

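View pics/top0.png

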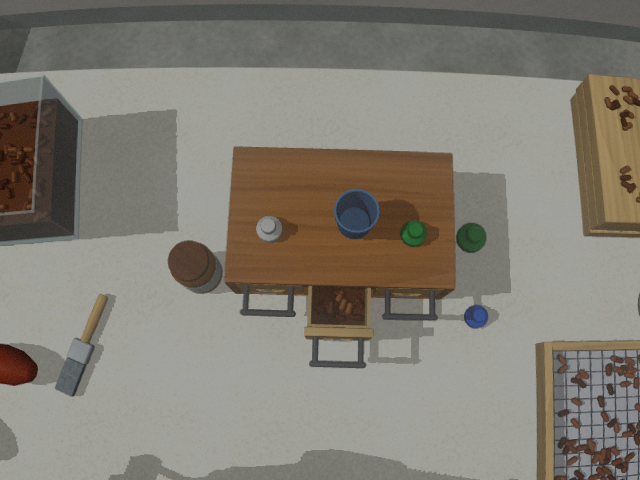

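Both views show the green token on the chest above the right drawer: top (414,234), with the white one at (269,229). The larger green and blue look-alikes stand on the table. The middle drawer is open, with its bar at top (338,364). Next I'll measure the chest and the bars.

```bash
cat > h.py <<'E'
import cv2,numpy as np
from cell import camera_info
def K(c):
    f=240/np.tan(np.radians(c["fovy"])/2); return np.array([[f,0,c["cx"]],[0,f,c["cy"]],[0,0,1.]])
def rays(n,uv):
    c=camera_info(n); q=cv2.undistortPoints(np.float64(uv).reshape(-1,1,2),K(c),c["dist_coeffs"])[:,0]
    return c["R"],c["t"],np.c_[q,np.ones(len(q))]
def plane(n,uv,z):
    R,t,r=rays(n,uv); o=-R.T@t; d=r@R; return o+d*((z-o[2])/d[:,2])[:,None]
def cloud(n,d):
    v,u=np.mgrid[:480,:640]; R,t,r=rays(n,np.c_[u.ravel(),v.ravel()])
    return ((r*d.reshape(-1,1)-t)@R).reshape(480,640,3)
E
python3 - <<'E'
from h import *
for n in ("top","scene"):
    z=np.load(f"pics/{n}0.npz"); p,d=z["p"],z["d"]; X=cloud(n,d)
    hsv=cv2.cvtColor(p,cv2.COLOR_RGB2HSV)
    ok=(d>0)
    m=ok&(abs(X[...,2]-.14)<.008)&(hsv[...,0]<20)&(hsv[...,1]>80)&(abs(X[...,1])<.4)
    m=cv2.morphologyEx(m.astype(np.uint8),cv2.MORPH_OPEN,np.ones((5,5)))
    k,l,s,c=cv2.connectedComponentsWithStats(m); i=1+np.argmax(s[1:,4]); 
    cs,_=cv2.findContours((l==i).astype(np.uint8),cv2.RETR_EXTERNAL,cv2.CHAIN_APPROX_NONE)
    pts=plane(n,max(cs,key=len)[:,0],.14)
    print(n,"chest",cv2.minAreaRect(np.float32(pts[:,:2]*1000)),"z",np.median(X[l==i][:,2]))
    C=np.mean(cv2.boxPoints(cv2.minAreaRect(np.float32(pts[:,:2]))),0)
    b=ok&(hsv[...,1]<90)&(hsv[...,2]<110)&(X[...,2]>.085)&(X[...,2]<.13)&(X[...,0]<C[0]-.12)&(abs(X[...,1]-C[1])<.2)&(X[...,0]>C[0]-.36)
    k,l,s,c=cv2.connectedComponentsWithStats(b.astype(np.uint8))
    for i in range(1,k):
        if s[i,4]>60:
            v,u=np.nonzero(l==i); q=plane(n,np.c_[u,v],.107); 
            fr=q[q[:,0]<np.percentile(q[:,0],5)+.009]
            print(" bar",s[i],"mid",(q.min(0)+q.max(0))/2,"front x",fr[:,0].mean(),"y",fr[:,1].min(),fr[:,1].max(),"slope",np.polyfit(fr[:,1],fr[:,0],1)[0],"z",np.median(X[l==i][:,2]))
    for nm,mm in (("green",(abs(hsv[...,0]-65.)<20)&(hsv[...,1]>120)),("blue",(abs(hsv[...,0]-110.)<15)&(hsv[...,1]>100))):
        k,l,s,c=cv2.connectedComponentsWithStats((mm&ok).astype(np.uint8))
        for i in range(1,k):
            if s[i,4]>80: print(nm,c[i],s[i,4],"X",np.median(X[l==i],0),"top",np.percentile(X[l==i][:,2],95), "w",np.ptp(X[l==i][:,1]))
E
```

```text
top chest ((742.32568359375, -15.52044677734375), (382.5446472167969, 239.5407257080078), 89.52181243896484) z 0.14011859415840563
 bar [240 287  56  30 612] mid [0.59796212 0.10545702 0.107     ] front x 0.5786572652108094 y 0.058870460361121424 0.15204357348845984 slope 0.0014625230707651247 z 0.11127983404579461
 bar [382 290  56  31 631] mid [ 0.59749166 -0.13445941  0.107     ] front x 0.5769340871174623 y -0.18128605799677033 -0.08763276040152318 slope 0.005669167752749657 z 0.11086730115784832
 bar [305 336  67  32 689] mid [ 0.51674463 -0.0141616   0.107     ] front x 0.49602319229635417 y -0.05984746001600623 0.03322990022637674 slope 0.007615319614449636 z 0.11130975647999491
green [413.05936073 233.05022831] 438 X [ 0.70779446 -0.13227971  0.16062697] top 0.17765617061275646 w 0.040559597547822845
blue [357.30258303 215.38376384] 271 X [ 0.71977602 -0.04228142  0.21461129] top 0.21761701069014466 w 0.06895504466433126
blue [476.61971831 316.58028169] 355 X [ 0.58729057 -0.27094324  0.02057173] top 0.037426073587657926 w 0.04047276462771332
scene chest ((742.4113159179688, 
[... 456 characters left out ...]
 0.112318927211743
 bar [208 193  46  19 339] mid [ 0.58810455 -0.13528705  0.107     ] front x 0.574889728437932 y -0.1809219495101991 -0.08965214774609967 slope 0.007697206891850188 z 0.11244331312532077
green [226.75358852 254.19617225] 418 X [ 0.71624935 -0.1327406   0.16147074] top 0.17857436235488383 w 0.04244937210631779
green [174.73491773 288.42047532] 547 X [ 0.74467978 -0.2620663   0.02801979] top 0.04948391516992889 w 0.05330384778178901
blue [174.20578778 221.46945338] 311 X [ 0.59448519 -0.26977971  0.02170997] top 0.03957947340332975 w 0.04271031451614293
blue [277.49437359 253.46511628] 1333 X [ 0.71867104 -0.03939767  0.17523297] top 0.21668167326617355 w 0.06842086258568221
```

Run:
```python
from cell import arm
from scipy.spatial.transform import Rotation as R
print(R.from_rotvec(arm.observe()["ee_rot"]).as_matrix().round(3))
```

```text
[[ 0.937 -0.     0.349]
 [-0.349 -0.001  0.937]
 [ 0.    -1.    -0.001]]
```

>>> carry_out(
  steps=[0,0.15,-0.5,0,-0.13,0,0.3,-1,0,-0.26,0,0.3,-1,0,-0.26],
  grip_force=20,
)

```text
clock: 0.4
position: [0.2511, 0.4793, 0.2262]
ee_rot: [-1.528, 0.446, -0.449]
force: [-0.7, 1.2, -0.1]
width: 0.788
```

>>> carry_out(
  steps=[0,0.15,-0.5,0,-0.13,0,0.3,-1,0,-0.26,0,0.3,-1,0,-0.26],
)

```text
clock: 0.7
position: [0.2803, 0.3798, 0.2265]
ee_rot: [-1.488, 0.605, -0.606]
force: [0.7, 0.2, -0.5]
width: 0.525
```

>>> carry_out(
  steps=[0,0.15,-0.5,0,-0.13,0,0.3,-1,0,-0.26,0,0.3,-1,0,-0.26],
)

```text
clock: 1.0
position: [0.3097, 0.2804, 0.2266]
ee_rot: [-1.435, 0.762, -0.763]
force: [-0.1, 0.6, -0.4]
width: 0.269
```

>>> carry_out(
  steps=[0,0.15,-0.5,0,-0.13,0,0.3,-1,0,-0.26,0,0.3,-1,0,-0.26],
)

```text
clock: 1.3
position: [0.3393, 0.181, 0.2268]
ee_rot: [-1.369, 0.918, -0.919]
force: [-0.5, 1.0, -0.5]
width: 0.021
```

>>> carry_out(
  steps=[0,0.15,-0.5,0,-0.13,0,0.3,-1,0,-0.26,0,0.3,-1,0,-0.26],
)

```text
clock: 1.6
position: [0.3695, 0.0814, 0.2271]
ee_rot: [-1.291, 1.071, -1.073]
force: [0.5, 1.1, 0.3]
width: 0.006
```

>>> carry_out(
  steps=[0,0.1,-0.5,0,-0.13,0,0.2,-1,0,-0.247,0,0.2,-1,0,-0.247,0,0.2,-1,0,-0.247],
)

```text
clock: 2.0
position: [0.3888, -0.0146, 0.2268]
ee_rot: [-1.208, 1.21, -1.211]
force: [0.5, 0.8, 0.6]
width: 0.002
```

>>> carry_out(
  steps=[0,0,0,-0.5,0,0,0.1,0,-1,0,0,0.3,0,-1,0],
)

```text
clock: 2.3
position: [0.4139, -0.0125, 0.1218]
ee_rot: [-1.219, 1.213, -1.203]
force: [-0.4, 0.0, 1.1]
width: 0.006
```

>>> carry_out(
  steps=[0,0.1,0,-0.4,0,0,0.4,0,-0.4,0,0,0.4,0,-0.4,0,0,0.4,0,-0.4,0],
)

```text
clock: 2.7
position: [0.4585, -0.0128, 0.0862]
ee_rot: [-1.211, 1.208, -1.207]
force: [0.7, 0.5, -0.4]
width: 0.006
```

Run:
```python
from cell import arm,get_image
import cv2
a,_=get_image("top");b,_=get_image("scene")
cv2.imwrite("pics/c1.png",cv2.hconcat([a[130:430,200:500],b[60:360,120:420]])[:,:,::-1]); print(arm.observe()["position"],arm.observe()["force"])
```

```text
[ 0.45768951 -0.01321512  0.08668461] [-0.13908992 -0.67800124  0.99756855]
```

View pics/c1.png

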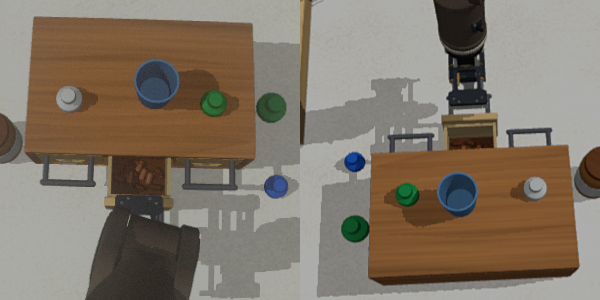

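>>> carry_out(
  steps=[0,0.05,0,0,0,0,0.1,0,0,0,0,0.15,0,0,0,0,0.2,0,0,0,0,0.25,0,0,0,0,0.3,0,0,0],
)

```text
clock: 3.4
position: [0.4885, -0.0143, 0.0867]
ee_rot: [-1.209, 1.21, -1.21]
force: [-2.3, 0.4, 1.6]
width: 0.002
```

>>> carry_out(
  steps=[0,0.05,0,0,0,0,0.1,0,0,0,0,0.15,0,0,0,0,0.2,0,0,0,0,0.25,0,0,0,0,0.3,0,0,0],
)

```text
clock: 4.0
position: [0.5187, -0.0145, 0.0867]
ee_rot: [-1.209, 1.21, -1.21]
force: [-1.9, -0.7, 0.9]
width: 0.003
```

>>> carry_out(
  steps=[0,0.03,0,0,0,0,0.06,0,0,0,0,0.06,0,0,0],
)

```text
clock: 4.3
position: [0.525, -0.0144, 0.0868]
ee_rot: [-1.208, 1.209, -1.211]
force: [0.1, -0.4, 0.2]
width: 0.002
```

>>> carry_out(
  steps=[0,0.03,0,0,0,0,0.03,0,0,0],
)

```text
clock: 4.5
position: [0.5277, -0.0143, 0.0868]
ee_rot: [-1.208, 1.21, -1.21]
force: [-0.4, -0.7, -0.5]
width: 0.002
```

>>> carry_out(
  steps=[0,0.03,0,0,0,0,0.03,0,0,0],
)

```text
clock: 4.7
position: [0.5307, -0.0143, 0.0868]
ee_rot: [-1.208, 1.21, -1.21]
force: [-0.6, 0.6, -0.7]
width: 0.007
```

>>> carry_out(
  steps=[0,0.03,0,0,0,0,0.03,0,0,0],
)

```text
clock: 4.9
position: [0.5336, -0.0143, 0.0867]
ee_rot: [-1.209, 1.21, -1.21]
force: [-0.1, 0.3, 0.0]
width: 0.006
```

>>> carry_out(
  steps=[0,0.02,0,0,0,0,0.02,0,0,0],
)

```text
clock: 5.1
position: [0.5344, -0.0143, 0.0866]
ee_rot: [-1.21, 1.212, -1.209]
force: [-5.5, -0.4, 3.3]
width: 0.01
```

>>> carry_out(
  steps=[0,0.02,0,0,0,0,0.02,0,0,0],
)

```text
clock: 5.3
position: [0.5355, -0.0143, 0.0865]
ee_rot: [-1.211, 1.213, -1.208]
force: [-8.2, 0.3, 6.8]
width: 0.005
```

>>> carry_out(
  steps=[0,0.02,0,0,0,0,0.02,0,0,0],
)

```text
clock: 5.5
position: [0.5382, -0.0143, 0.0865]
ee_rot: [-1.21, 1.212, -1.209]
force: [-5.2, 0.4, 2.5]
width: 0.002
```

>>> carry_out(
  steps=[0,0.02,0,0,0,0,0.02,0,0,0],
)

```text
clock: 5.7
position: [0.5415, -0.0144, 0.0867]
ee_rot: [-1.209, 1.21, -1.21]
force: [-1.0, 0.4, -0.7]
width: 0.005
```

>>> carry_out(
  steps=[0,0.02,0,0,0,0,0.02,0,0,0],
)

```text
clock: 5.9
position: [0.5443, -0.0143, 0.087]
ee_rot: [-1.208, 1.209, -1.211]
force: [0.3, 0.5, -0.2]
width: 0.008
```

>>> carry_out(
  steps=[0,0.02,0,0,0,0,0.02,0,0,0],
)

```text
clock: 6.1
position: [0.546, -0.0143, 0.0869]
ee_rot: [-1.208, 1.209, -1.21]
force: [-0.3, 0.5, -0.1]
width: 0.002
```

>>> carry_out(
  steps=[0,0.02,0,0,0,0,0.02,0,0,0],
)

```text
clock: 6.3
position: [0.5468, -0.0144, 0.0866]
ee_rot: [-1.209, 1.211, -1.209]
force: [-3.6, 0.5, 2.1]
width: 0.005
```

>>> carry_out(
  steps=[0,0.02,0,0,0,0,0.02,0,0,0],
)

```text
clock: 6.5
position: [0.5469, -0.0143, 0.0863]
ee_rot: [-1.211, 1.214, -1.208]
force: [-9.7, 0.3, 7.1]
width: 0.007
```

>>> carry_out(
  steps=[0,0.02,0,0,0,0,0.02,0,0,0],
)

```text
clock: 6.7
position: [0.5469, -0.0143, 0.0861]
ee_rot: [-1.214, 1.217, -1.206]
force: [-15.9, 0.6, 12.1]
width: 0.004
```

>>> carry_out(
  steps=[0,-0.2,0,0,0,0,-0.6,0,0,0,0,-0.8,0,0.2,0,0.5,-0.8,-0.2,0.7,0,0.5,-0.8,-0.5,1,0,0.5,-0.6,-0.8,1,0,0.5,-0.6,-1,1,0],
)

```text
clock: 7.4
position: [0.4944, -0.1163, 0.1887]
ee_rot: [-1.205, 1.205, -1.213]
force: [-0.7, 0.1, 0.4]
width: 0.304
```

Run:
```python
from h import *
from cell import arm,get_image
o=arm.observe();print(o["position"],o["force"])
for n in ("top","scene"):
    p,d=get_image(n); X=cloud(n,d); hsv=cv2.cvtColor(p,cv2.COLOR_RGB2HSV)
    cv2.imwrite(f"pics/{n}2.png",p[:,:,::-1])
    b=(d>0)&(hsv[...,1]<90)&(hsv[...,2]<110)&(X[...,2]>.085)&(X[...,2]<.13)&(X[...,0]<.622)&(abs(X[...,1]+.016)<.2)&(X[...,0]>.4)
    k,l,s,c=cv2.connectedComponentsWithStats(b.astype(np.uint8))
    for i in range(1,k):
        if s[i,4]>60:
            v,u=np.nonzero(l==i); q=plane(n,np.c_[u,v],.107); fr=q[q[:,0]<np.percentile(q[:,0],5)+.009]
            print(n,s[i],"x",fr[:,0].mean(),"y",fr[:,1].min(),fr[:,1].max())
```

```text
[ 0.49443736 -0.11632895  0.18867496] [-0.70950383  0.09118254  0.43236069]
top [240 287  56  30 588] x 0.5789011491945549 y 0.058870460361121424 0.15204357348845984
top [382 290  11  30 169] x 0.5769992796783344 y -0.10457225742444906 -0.08763276040152318
top [311 292  56  32 642] x 0.569797321392609 y -0.06071156646678198 0.031826615539406675
scene [267 187  46  22 355] x 0.5679745844478412 y -0.06105605293609441 0.030830089639308583
scene [326 188  46  19 312] x 0.5771300885419918 y 0.05883589711589182 0.15085729534792933
scene [208 193  46  19 331] x 0.5751537097188594 y -0.1809219495101991 -0.08965214774609967
```

>>> carry_out(
  steps=[0.35,0.4,-0.1,0,0,0.35,0.82,-0.2,0,0,0.35,0.82,-0.2,0,0,0.35,0.82,-0.2,0,0],
)

```text
clock: 7.9
position: [0.5735, -0.1338, 0.1859]
ee_rot: [-1.21, 1.21, -1.209]
force: [-0.5, -0.3, -0.3]
width: 0.35
```

Run:
```python
from cell import arm,get_image
import cv2
a,_=get_image("top");b,_=get_image("scene")
cv2.imwrite("pics/c3.png",cv2.hconcat([a[130:430,250:550],b[60:360,120:420]])[:,:,::-1]); o=arm.observe();print(o["position"],o["width"],o["ee_rot"])
```

```text
[ 0.5723601  -0.133765    0.18639241] 0.3505738078346955 [-1.20920484  1.2110494  -1.20908443]
```

View pics/c3.png

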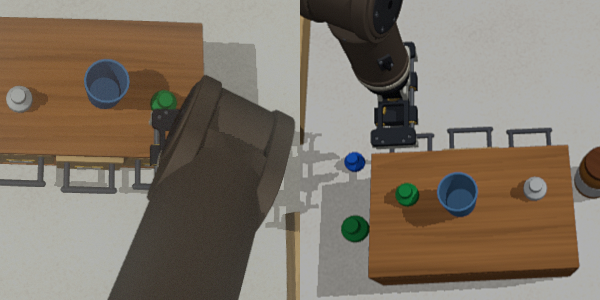

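>>> carry_out(
  steps=[0.35,0.03,0,-0.2,0,0.35,0.03,0,-0.4,0,0.35,0.03,0,-0.55,0,0.35,0.03,0,-0.65,0,0.35,0.03,0,-0.7,0],
)

```text
clock: 8.5
position: [0.5757, -0.134, 0.1161]
ee_rot: [-1.209, 1.211, -1.209]
force: [0.7, -0.2, 0.2]
width: 0.35
```

>>> carry_out(
  steps=[0.35,0,0,-0.1,0,0.35,0,0,-0.2,0,0.35,0,0,-0.28,0,0.35,0,0,-0.28,0],
)

```text
clock: 8.9
position: [0.5756, -0.1342, 0.0875]
ee_rot: [-1.21, 1.212, -1.209]
force: [-1.0, 0.6, -0.9]
width: 0.352
```

>>> carry_out(
  steps=[0,0,0,0,0,0,0,0,0,0,0,0,0,0,0,0,0,0,0,0],
  grip_force=15,
)

```text
clock: 9.3
position: [0.577, -0.1344, 0.0891]
ee_rot: [-1.208, 1.209, -1.211]
force: [2.0, 0.1, -0.3]
width: 0.113
```

>>> carry_out(
  steps=[0,-0.02,0,0,0,0,-0.04,0,0,0,0,-0.04,0,0,0],
)

```text
clock: 9.6
position: [0.5745, -0.1345, 0.0893]
ee_rot: [-1.207, 1.206, -1.212]
force: [7.7, -1.9, -5.2]
width: 0.113
```

>>> carry_out(
  steps=[0,-0.02,0,0,0,0,-0.02,0,0,0],
)

```text
clock: 9.8
position: [0.5717, -0.1345, 0.0892]
ee_rot: [-1.207, 1.207, -1.212]
force: [5.1, -0.4, -1.9]
width: 0.113
```

>>> carry_out(
  steps=[0,-0.02,0,0,0,0,-0.02,0,0,0],
)

```text
clock: 10.0
position: [0.5685, -0.1344, 0.0891]
ee_rot: [-1.208, 1.21, -1.21]
force: [1.0, 0.2, 3.3]
width: 0.107
```

>>> carry_out(
  steps=[0,-0.02,0,0,0,0,-0.02,0,0,0],
)

```text
clock: 10.2
position: [0.5654, -0.1344, 0.089]
ee_rot: [-1.209, 1.211, -1.209]
force: [-3.7, 1.4, 7.7]
width: 0.113
```

>>> carry_out(
  steps=[0,-0.02,0,0,0,0,-0.02,0,0,0],
)

```text
clock: 10.4
position: [0.5637, -0.1344, 0.089]
ee_rot: [-1.209, 1.211, -1.21]
force: [-1.4, -0.2, 6.7]
width: 0.111
```

Free (13 mm out, low force). I'll pull on to about 125 mm.

>>> carry_out(
  steps=[0,-0.1,0,0,0,0,-0.2,0,0,0,0,-0.3,0,0,0,0,-0.4,0,0,0,0,-0.5,0,0,0,0,-0.55,0,0,0],
)

```text
clock: 11.0
position: [0.508, -0.134, 0.089]
ee_rot: [-1.208, 1.211, -1.209]
force: [3.2, 2.0, 5.1]
width: 0.116
```

>>> carry_out(
  steps=[0,-0.1,0,0,0,0,-0.2,0,0,0,0,-0.3,0,0,0,0,-0.4,0,0,0,0,-0.5,0,0,0,0,-0.55,0,0,0,0,-0.58,0,0,0,0,-0.58,0,0,0],
)

```text
clock: 11.8
position: [0.4497, -0.1336, 0.0889]
ee_rot: [-1.208, 1.211, -1.208]
force: [-0.9, 3.3, 12.0]
width: 0.113
```

>>> carry_out(
  steps=[0.35,0,0,0,0,0.35,0,0,0,0,0.35,0,0,0,0,0.35,0,0,0,0],
)

```text
clock: 12.2
position: [0.4507, -0.1344, 0.0885]
ee_rot: [-1.209, 1.211, -1.21]
force: [-0.2, -0.9, 0.2]
width: 0.344
```

>>> carry_out(
  steps=[0.35,0,0,0.2,0,0.35,0,0,0.5,0,0.35,0,0,1,0,0.35,0,0,1,0],
)

```text
clock: 12.6
position: [0.4539, -0.1358, 0.1934]
ee_rot: [-1.203, 1.205, -1.215]
force: [0.4, -0.3, -0.3]
width: 0.347
```

>>> carry_out(
  steps=[0.35,-0.3,0.4,0.3,0,0.35,-0.4,0.8,0.5,0,0.35,-0.4,0.8,0.5,0,0.35,-0.4,0.8,0.5,0],
)

```text
clock: 13.0
position: [0.4114, -0.0531, 0.239]
ee_rot: [-1.209, 1.207, -1.207]
force: [-0.7, -0.6, 1.0]
width: 0.347
```

Run:
```python
from h import *
from cell import arm,get_image
o=arm.observe();print(o["position"],o["force"],o["clock"])
ims=[]
for n in ("top","scene"):
    p,d=get_image(n); X=cloud(n,d); hsv=cv2.cvtColor(p,cv2.COLOR_RGB2HSV); ims.append(p)
    b=(d>0)&(hsv[...,1]<90)&(hsv[...,2]<110)&(X[...,2]>.085)&(X[...,2]<.13)&(X[...,0]<.622)&(abs(X[...,1]+.016)<.2)&(X[...,0]>.4)
    k,l,s,c=cv2.connectedComponentsWithStats(b.astype(np.uint8))
    for i in range(1,k):
        if s[i,4]>60:
            v,u=np.nonzero(l==i); q=plane(n,np.c_[u,v],.107); fr=q[q[:,0]<np.percentile(q[:,0],5)+.009]
            print(n,s[i],"x",fr[:,0].mean(),"y",fr[:,1].min(),fr[:,1].max())
cv2.imwrite("pics/c4.png",cv2.hconcat([ims[0][130:430,160:530],ims[1][60:360,120:490]])[:,:,::-1])
```

```text
[ 0.41135492 -0.05307601  0.23904652] [-0.66060612 -0.55180767  1.03754099] 13.0
top [240 287  56  30 602] x 0.5787933491830117 y 0.058870460361121424 0.15204357348845984
top [311 292  56  32 649] x 0.5697727663440397 y -0.06071156646678198 0.031826615539406675
top [398 366  39  31 375] x 0.45023976326440684 y -0.17881975396864522 -0.1151348908341524
scene [209 137  45  20 327] x 0.44725947431879676 y -0.17963627595725454 -0.08729623168456252
scene [267 187  46  22 352] x 0.5679606587785948 y -0.06105605293609441 0.030830089639308583
scene [326 188  46  19 313] x 0.5771855353237959 y 0.05883589711589182 0.15085729534792933
```

View pics/c4.png

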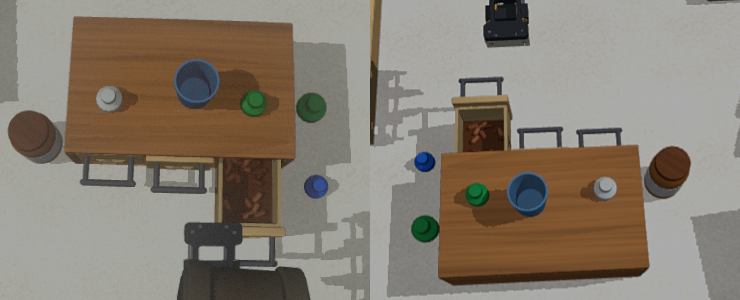

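The right drawer is about 127 mm out and the middle one is still home. The left drawer is shut, the objects haven't moved, and the gripper is clear. I'm handing it in.

```bash
python3 -c "
from cell import arm
print(arm.sign_off())"
```

```text
the job is handed in; nothing more can be done
None
```

The job is done and handed in at about 13 s of the 45 s. The middle drawer was pushed home first, then the right drawer (below the green token) was pulled out and left.

- **Middle drawer:** I pushed its bar with shut fingers and felt the catch at about 8 N. It snapped in, then hit a firm stop 12 mm after the catch began. I pressed to 16 N in the push direction with no further movement. Its front sits about 8 mm proud, within the refit range. The bar stayed put after I let go and again after the pull.
- **Right drawer:** I gripped the bar at 15 N. It came free at about 8 N, so the interlock had released. The cameras put it about 127 mm out.
- **Last checks:** The left drawer is still home. The tokens, cup and jar look undisturbed in both final views, and the gripper is clear of everything. The highest force I read was about 20 N, at the firm stop.
- **Disagreements:** The two cameras differ by 2–3 mm on the bar positions, and neither affects the result. While I pulled, up to 12 N of vertical force built up on the gripper, and it went away when I let go.

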